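# Seat the rectifier module in the test dock and latch it

## Task

Slide the finned rectifier module along the dock's track, without lifting it off, until it drops down into the pocket with its front end under the hood and lies flat on the pocket floor. Then swing the dock's locking lever fully shut across it. Leave the other things on the bench where they are.

Things in the scene. Friction and masses are not known exactly. Their poses are not given: they have to be found in the camera images.
- dock: Fixed grey metal dock, 270 x 100 mm. Origin: at bench level, below the edge where track ends and pocket begins, midway between the side walls; z up, x = sliding direction. Track: x -150 to 0 mm, floor at z 26, open at its rear end. Pocket: x 0 to 110 mm, floor at z 10, end wall beyond. Both are 74 mm wide between 6 mm side walls, tops at z 40.
- dock_pocket (a point): Centre of the pocket's floor: dock x 55, y 0, z 10 mm. Once the rear face of the pushed module passes dock x = 0, its tail drops in; it then has 10 mm of play lengthwise, 4 mm sideways. Seated, its top is at z 44 mm.
- dock_hood (a point): Top centre of the fixed steel hood that bridges the pocket's far end: dock x 86 to 120 mm, underside at z 54, top at z 60 mm. Too low for a level module to be slid under it from the track: the module first tips nose-down by itself.
- module: Loose rectifier module: box 100 mm long (x), 70 wide (y), 34 high, grey case with aluminium fins on top, 0.25 to 0.5 kg. Origin: centre of its underside, z up. It starts on the track (top at z 60 mm, too high for the lever to pass), its x along the dock's x. Pushed on its rear (-x) face past the edge it tips nose-down into the pocket, the nose slides under the hood, then the tail drops.
- latch (a joint): Locking lever, a flat bar turning level about an upright pivot, rad: 0 = shut (a stop; bar across the pocket towards the dock's -y, over the module's tail), growing as it opens, clockwise from above: 1.57 = along the dock's -x, beside the track; 2.2 = open stop. Starts at 1.6 to 2.0. No spring; friction 0.12 N m holds it. Bar 16 mm wide, z 48 to 58 mm: 4 mm above a seated module.
- latch_post (a point): Top centre of the white upright finger post on the lever's free end: 16 mm diameter, from z 58 (bar's top) to z 90 mm, 103 mm from the pivot axis. At lever angle a it stands at dock x = 15 - 103 sin a, y = 55 - 103 cos a (mm). It can be pushed or pinched.
- latch_hinge (a point): Point on the lever's upright pivot axis, at z 58 mm, dock x 15, y 55 mm.
- beaker: Bystander: glass beaker, 66 mm across, 85 mm high, loose. Origin at the centre of its foot, z up.
- weight: Bystander: brass weight with a knob, 48 mm across, 62 mm high, loose. Origin at the centre of its foot.
- screwdriver: Bystander: screwdriver lying along its x on the bench, roughly 200 mm long, loose.
- bottle: Bystander: amber glass bottle, 60 mm across, 130 mm high, loose. Origin at the centre of its foot.
- relay: Bystander: small plain relay box, 60 x 45 mm, 42 mm high, with a clear cap, loose on the bench. Origin at the centre of its underside. Not the module.
There are look-alikes about, which are no part of the job. There is more than one size of the module; the job needs the middle-sized.

How it is judged:
On the way, in this order (a step that is already met when the one before it is completed fails the run):
1. the module lies flat on the pocket floor (z of module in the frame of dock below 0.014 m and angle between module's own z axis and vertical below 0.06 rad and x of module in the frame of dock between 0.045 and 0.065 m and y of module in the frame of dock between -0.008 and 0.008 m), for 0.2 s.
2. the lever is shut over the seated module (all of step 1 and value of joint latch below 0.15 rad), for 0.2 s.
At the end, for the whole second after the job is handed in: The module lies flat on the pocket floor: underside less than 14 mm above the bench, tilt under 0.06 rad, its centre 45 to 65 mm along the dock's x and within 8 mm of its midline; the lever stands within 0.15 rad of shut; both are at rest (all of step 2 and linear speed of module below 0.02 m/s and velocity of joint latch between -0.05 and 0.05 rad/s); the robot touches nothing.
It fails at once if the module is lifted off the track (its underside more than 55 mm above the bench) (z of module in the frame of dock above 0.055 m).
It fails at once if a bystander is moved by more than 40 mm (distance of any of beaker, weight, screwdriver, bottle, relay from where it was at the start of the episode above 0.04 m).
It also fails if it takes over 48 s, if anything falls off the work surface, if the arm or the gripper's body presses on something with over 40 N, if the wrist force passes 120 N, or if a joint passes its speed limit or range.

## Robot

A 7-joint arm with a two-finger parallel gripper is mounted at the origin on the work surface. World frame = base frame: x ahead of the robot, y to its left, z up, the work surface at z = 0. Lengths are in m, angles in rad, forces in N, time in s.
With the tool pointing down it reaches from about 0.425 to 0.95 m from the base axis. Payload 4.7 kg.
Tool frame: the origin (TCP) lies on the centre line of the jaws, within the pads' length; the fingertips stand robot.nose_length ahead of it and the grasp point (between the pads) lies 8 mm behind it (robot.nose_length is the distance from the TCP to the fingertips, in m); z points along the fingers, y is the line along which they close (so a half turn about z gives the same grasp; the last joint's range is limited). The gripper opens to 85 mm and grips with 20 to 120 N. Pads are 22 mm wide; open, the fingers measure 114 mm over their backs; the gripper's body (76 mm by 85 mm) begins 54 mm behind the grasp point. The pads swing forward as they close: fully open they stand 13 mm farther back than shut.
Start: joints at [1.311, 0.469, -0.049, 1.532, 0.024, 1.141, -0.082], TCP at [0.154, -0.657, 0.242] pointing down, gripper open.
Joint ranges: [-2.59, 2.59], [-0.33, 1.99], [-1.39, 1.29], [0.1, 2.45], [-1.04, 4.18], [0.21, 1.99], [-2.66, 2.66]. Speed limits (rad/s): [2.57, 2.57, 3.14, 3.14, 3.14, 3.14, 3.14].

## Interface

Orientations are given as [roll, pitch, yaw] about the fixed x, y, z axes, in that order (R = Rz(yaw) Ry(pitch) Rx(roll)).
In Python, from plant import robot gives the robot as it stands. Calls block until the motion is done:
- robot.goto(position, orientation): joint-space move of the TCP to a pose.
- robot.move_straight(position, vel=0.15, attitude=None, contact_N=None): straight line of the TCP; attitude=None keeps the orientation; vel is the mean speed in m/s. With contact_N (N) it stops when the force on the tool has changed by that much, and returns True; else False.
- robot.move_joints(angles): joint-space move.
- robot.grip(opening, strength=None): opening from 0.0 (shut) to 1.0 (fully open); strength is the grip in N (None keeps the last); returns when the fingers have stopped.
- robot.sleep(seconds).
- robot.inverse_kinematics(position, orientation): joint angles nearest the present ones, or None.
- robot.sense(): the state.
- robot.grab_frame(name): name is "scene" or "side" or "wrist"; returns a dict with "image" (480x640x3 uint8, red, green, blue), "range_z" (480x640 float32, m along the optical axis (not along the pixel's ray), 0 where there is no reading), "fx", "fy", "cx", "cy" (pixels), "R" (3x3) and "t" (3): a world point X has camera coordinates R X + t. Camera axes: x right, y down, z forward; pixel columns grow to the right and rows downward; lengths in m; the calibration is good to about 2 mm. A picture is of the moment at which its call begins.
A pose or a line that the arm cannot do raises robot.IKError and nothing moves.
- robot.close_job(): hands the job in; it is judged then, once.
The state is a dict: "t": time; "joint_pos": joint angles; "joint_velocities": joint speeds; "effort": joint torques, N m; "tcp_pos": TCP position; "tcp_rot": TCP orientation; "wrist_force": force on the tool from outside, world axes, zero at the start; "torque": the same for the moment, N m; "opening": opening from 0.0 (shut) to 1.0 (fully open); "gripper_force": force on a finger pad.
Only numpy, scipy, OpenCV 4.12 (cv2) and the standard library are available. Lean on these libraries where they do the work, as an engineer would, in place of code of your own. Each camera call takes 0.05 s, during which the arm holds its last target. There are 200 camera calls.

## Working session

There is one attempt and no reset: what is moved stays moved. The work goes in short steps, each a Python script; the robot and the scene stay as the last script left them, time stands still between calls to the robot, and variables do not carry over. Pictures are saved under pics/ and viewed, at most 10 in all, crops included, and the job is handed in when it is done.

```bash
mkdir -p pics; python3 - <<'E'
from plant import robot
import cv2,numpy as np
for n in("scene","side"):
    f=robot.grab_frame(n); cv2.imwrite(f"pics/{n}0.png",f["image"][:,:,::-1]); np.savez(f"{n}0.npz",**f)
    print(n,f["fx"],f["cx"],f["cy"],(-f["R"].T@f["t"]).round(3),(f["range_z"]>0).mean())
s=robot.sense();print(s["t"],s["tcp_pos"],s["tcp_rot"],robot.nose_length)
E
```

```text
scene 447.6808514737138 322.39102302875375 238.56579513113547 [ 1.03  -0.286  1.01 ] 0.9960514322916667
side 493.23201596410615 315.5020002140122 248.82736362394786 [0.024 0.76  0.839] 0.9959537760416667
0.1 [ 0.15431861 -0.65659834  0.24135285] [-3.13978296e+00  5.52451145e-05  2.30829243e-01] 0.011
```

View pics/scene0.png

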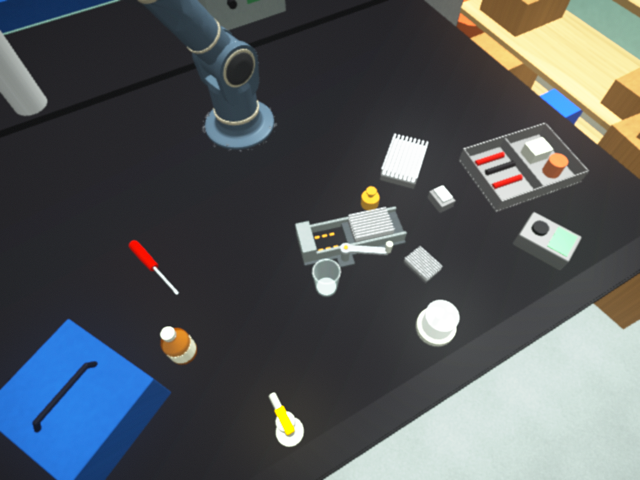

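View pics/side0.png

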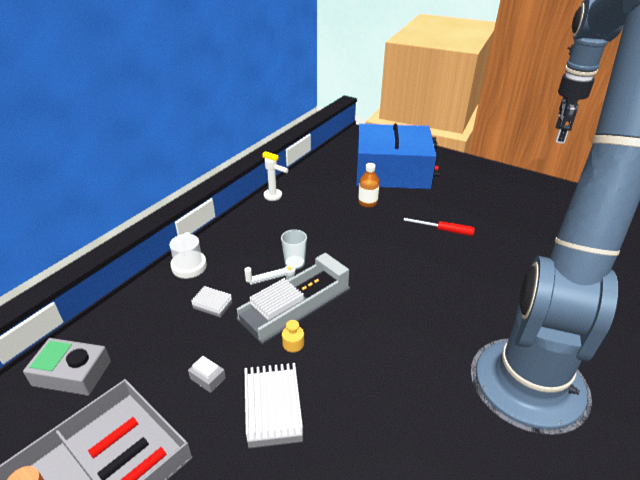

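The scene view shows the dock running from its open rear end at about (400,230) to the hood at (303,245). The module sits on the track at (373,222). The lever pivot is at (346,247) and its post at (390,246). The weight (370,198), beaker (326,277) and relay (442,197) are close by. The finned parts at (404,160) and (423,263) are look-alikes. The side view agrees.

```bash
cat >h.py <<'E'
import numpy as np,cv2
def cloud(f):
    z=np.asarray(f["range_z"],float);v,u=np.mgrid[:480,:640]
    c=np.stack([(u-f["cx"])/f["fx"]*z,(v-f["cy"])/f["fy"]*z,z],-1)
    return (c-f["t"])@f["R"]
E
python3 - <<'E'
from h import *
P={n:cloud(np.load(n+"0.npz")) for n in("scene","side")}
s=P["scene"]
for n,(u,v) in dict(rear=(400,232),hood=(303,245),module=(373,222),pivot=(346,247),post=(390,245),weight=(370,190),beaker=(326,275),relay=(442,193),bench=(350,330)).items(): print(n,s[v,u].round(3))
for n,(u,v) in dict(hood=(332,266),module=(276,298),post=(248,270),bench=(340,350)).items(): print("side",n,P["side"][v,u].round(3))
c=s[230,360,:2]; out=np.zeros((560,800,3),np.uint8)
for k,n in enumerate(P):
    p=P[n].reshape(-1,3);im=np.load(n+"0.npz")["image"].reshape(-1,3)
    m=(abs(p[:,0]-c[0])<.2)&(abs(p[:,1]-c[1])<.2)&(p[:,2]>.006)&(p[:,2]<.15);q=p[m]
    hue=np.uint8(np.clip(q[:,2]/.1*170,0,179));col=cv2.cvtColor(np.stack([hue,hue*0+255,hue*0+255],-1)[None],cv2.COLOR_HSV2BGR)[0]
    for a,b in zip(q,col): cv2.circle(out,(int(400*k+200-(a[1]-c[1])*1000),int(280-(a[0]-c[0])*1000)),1,b.tolist(),-1)
print(c);cv2.imwrite("pics/top.png",out)
E
```

```text
rear [0.595 0.188 0.027]
hood [ 0.52  -0.056  0.059]
module [0.547 0.133 0.054]
pivot [0.58  0.032 0.063]
post [0.64  0.117 0.088]
weight [0.464 0.177 0.064]
beaker [ 0.599 -0.036  0.012]
relay [0.556 0.35  0.041]
bench [ 0.747 -0.057  0.001]
side hood [ 0.493 -0.028  0.058]
side module [0.538 0.139 0.061]
side post [0.63  0.122 0.089]
side bench [0.365 0.144 0.001]
[0.55360572 0.08915595]
```

View pics/top.png

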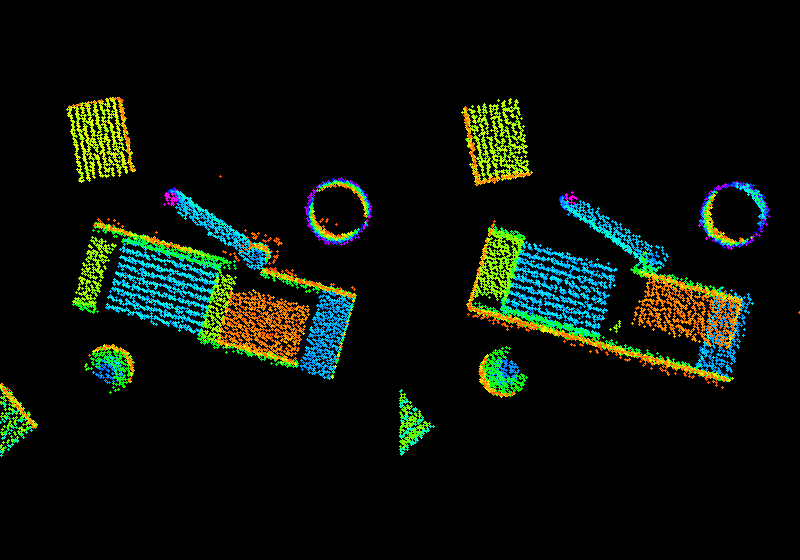

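The height map is clear: hood at z 59, track at 27, post top at 89, all as specified. Next I fit the dock frame.

```bash
cat >fit.py <<'E'
from h import *
import json
p=np.vstack([cloud(np.load(n+"0.npz")).reshape(-1,3) for n in("scene","side")])
def toD(p,o,a):
    c,s=np.cos(a),np.sin(a);d=p[:,:2]-o;return np.c_[d@[c,s],d@[-s,c],p[:,2]]
def toW(q,o,a):
    c,s=np.cos(a),np.sin(a);return np.array([o[0]+c*q[0]-s*q[1],o[1]+s*q[0]+c*q[1]])
o=np.array([.53,.07]);a=np.arctan2(-.075,-.26)
for it in range(4):
    q=toD(p,o,a); z=q[:,2]; r=[]
    for sg in(-1,1):   # wall tops
        lim=(q[:,0]>-140)&(q[:,0]<.08)&(q[:,0]>-.14)
        w=q[lim&(abs(z-.04)<.003)&(abs(q[:,1]*sg-.04)<(.012 if it==0 else .006))]
        vx,vy,x0,y0=cv2.fitLine(w[:,:2].astype(np.float32),cv2.DIST_HUBER,0,.001,.001).ravel()
        r.append((np.arctan(vy/vx),y0-x0*vy/vx,len(w)))
    hood=q[(abs(z-.06)<.005)&(q[:,0]>.07)&(q[:,0]<.14)&(abs(q[:,1])<.03)][:,0]
    tr=q[(abs(z-.026)<.004)&(q[:,0]>-.18)&(q[:,0]<-.125)&(abs(q[:,1])<.03)][:,0]
    e=np.r_[np.percentile(hood,[2,98]),np.percentile(tr,2)]
    dx=np.mean(e-[.086,.120,-.150]); dy=(r[0][1]+r[1][1])/2
    print(np.round(r,4).tolist(),(e*1e3).round(1),round(dx,4),round(dy,4))
    o=toW((dx,dy),o,a);a+=np.average([x[0] for x in r],weights=[x[2] for x in r])
q=toD(p,o,a);z=q[:,2]
m=q[(abs(z-.06)<.005)&(q[:,0]<-.0)&(q[:,0]>-.15)&(abs(q[:,1])<.04)]
print("dock",o,a);print("module",cv2.minAreaRect((m[:,:2]*1e3).astype(np.float32)), np.percentile(m[:,0],[1,99]))
t=q[(z>.084)&(z<.095)&(q[:,0]<0)&(q[:,0]>-.16)&(q[:,1]>.03)&(q[:,1]<.15)]
c=(t.max(0)+t.min(0))/2;print("post",c,len(t),"R",np.hypot(c[0]-.015,c[1]-.055),"ang",np.arctan2(.015-c[0],.055-c[1]))
json.dump([o.tolist(),a],open("dock.json","w"))
E
python3 fit.py
```

```text
Traceback (most recent call last):
  File "fit.py", line 18, in <module>
    e=np.r_[np.percentile(hood,[2,98]),np.percentile(tr,2)]
            ~~~~~~~~~~~~~^^^^^^^^^^^^^
IndexError: index -1 is out of bounds for axis 0 with size 0
```

```bash
sed -i 's/arctan2(-.075,-.26)/arctan2(-.26,-.072)/; s/(q\[:,0\]>-140)&//' fit.py; python3 fit.py
```

```text
[[0.0005, -0.0405, 399.0], [0.0021, 0.0394, 329.0]] [  91.7  128.  -143.8] 0.0067 -0.0005
[[0.0003, -0.0402, 384.0], [-0.002, 0.0399, 306.0]] [  85.1  121.4 -150.3] 0.0001 -0.0002
[[0.0009, -0.04, 382.0], [0.0013, 0.0401, 304.0]] [  85.   121.3 -150.3] -0.0 0.0
[[-0.0002, -0.0401, 382.0], [0.0002, 0.0401, 304.0]] [  85.   121.3 -150.3] 0.0 -0.0
dock [0.5275586 0.0637215] -1.8393527841817723
module ((-67.44227600097656, 0.5629196166992188), (78.07196807861328, 105.07381439208984), 89.2907485961914) [-0.11759046 -0.017981  ]
post [-0.08067898  0.08784044  0.08829808] 65 R 0.10115810149944261 ang 1.9014323664183468
```

The dock fit agrees with the specification: the walls come out at ±40 mm, the hood at 85 to 121 and the rear end at -150. The module's rear face is at x ≈ -118, and the lever is at 1.90 rad with the post 101 mm from the pivot (103 nominal). Now I approach and push.

```bash
cat >>h.py <<'E'
import json
O,A=json.load(open("dock.json"))
def W(x,y,z):
    c,s=np.cos(A),np.sin(A);return [O[0]+c*x-s*y,O[1]+s*x+c*y,z]
def D(p):
    c,s=np.cos(A),np.sin(A);d=np.array(p[:2])-O;return np.array([c*d[0]+s*d[1],-s*d[0]+c*d[1],p[2]]).round(4)
def rot(yaw): return [np.pi,0,(yaw+np.pi)%(2*np.pi)-np.pi]
E
python3 - <<'E'
from h import *
from plant import robot
for k in (A,A+np.pi): print("push",k,*[None if (j:=robot.inverse_kinematics(W(x,0,z),rot(k))) is None else np.round(j,2) for x,z in((-.155,.25),(-.155,.044),(-.007,.044))],sep="\n")
# lever: closing line tangential (perpendicular to radius)
for off in(0,np.pi):
  for an in(1.9,1.,0.):
    y=A-an+off; p=W(.015-.103*np.sin(an),.055-.103*np.cos(an),.074)
    j=robot.inverse_kinematics(p,rot(y)); print("lever",off,an,None if j is None else np.round(j,2))
    y+=np.pi/2
    j=robot.inverse_kinematics(p,rot(y)); print("  alt",None if j is None else np.round(j,2))
E
```

```text
push
-1.8393527841817723
[ 0.35  0.62 -1.18  1.65  0.6   1.28  1.94]
[ 0.33  0.96 -1.19  1.82  1.01  1.12  1.65]
[ 0.61  0.87 -1.18  1.99  0.98  1.02  1.81]
push
1.3022398694080208
[ 0.29  0.56 -1.05  1.65  0.51  1.23 -1.13]
[ 0.21  0.8  -0.93  1.82  0.79  0.94 -1.35]
[ 0.33  0.62 -0.72  2.    0.6   0.74 -1.02]
lever 0 1.9 [ 0.25  0.73 -0.75  1.72  0.59  0.94  0.24]
  alt [ 0.47  0.95 -1.19  1.71  0.96  1.18  1.56]
lever 0 1.0 [ 0.4   0.72 -1.    1.91  0.76  0.94  0.9 ]
  alt [-1.07  0.78  1.11  2.   -0.89  0.95 -2.33]
lever 0 0.0 [ 0.66  0.72 -1.18  2.09  0.86  0.94  1.86]
  alt [ 0.2   0.44 -0.52  2.11  0.35  0.67 -2.39]
lever 3.141592653589793 1.9 [-0.62  0.65  0.53  1.77 -0.42  0.83 -2.06]
  alt [ 0.28  0.74 -0.8   1.72  0.63  0.96 -1.36]
lever 3.141592653589793 1.0 [ 0.17  0.58 -0.64  1.93  0.47  0.79 -2.  ]
  alt [ 0.35  0.68 -0.92  1.92  0.7   0.9  -0.62]
lever 3.141592653589793 0.0 [ 0.51  0.57 -0.93  2.1   0.65  0.79 -1.1 ]
  alt [ 0.57  0.62 -1.02  2.1   0.73  0.84  0.41]
```

```bash
python3 - <<'E'
from h import *
from plant import robot
y=rot(A+np.pi)
robot.goto(W(-.16,0,.22),y); robot.grip(0.0)
robot.move_straight(W(-.16,0,.044),vel=.2)
s=robot.sense();print(s["t"],D(s["tcp_pos"]),s["wrist_force"])
print(robot.move_straight(W(-.09,0,.044),vel=.06,contact_N=20))
s=robot.sense();print(s["t"],D(s["tcp_pos"]),s["wrist_force"])
f=robot.grab_frame("scene");cv2.imwrite("pics/p1.png",cv2.resize(f["image"][150:330,240:480,::-1],None,fx=3,fy=3))
E
```

```text
5.2833 [-0.1609  0.0005  0.0453] [ 1.01371746 -0.27814201  0.50120442]
False
6.6 [-0.0897 -0.0001  0.0438] [-0.51579895  0.16851136  0.68842091]
```

View pics/p1.png

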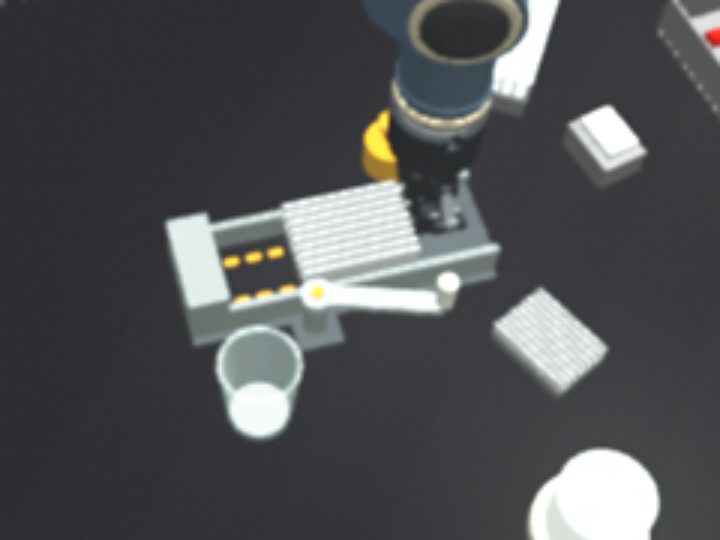

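The picture shows the fingers on the track at crop (440,220), pressed against the module's rear face. The module has moved towards the pocket and still lies level, and the lever is clear. I'll push on over the edge.

```bash
python3 - <<'E'
from h import *
from plant import robot
for x in(-.06,-.03,-.014,-.007):
    c=robot.move_straight(W(x,0,.044),vel=.05,contact_N=25)
    s=robot.sense();print(c,s["t"],D(s["tcp_pos"]),np.round(s["wrist_force"],1))
    if c: break
f=robot.grab_frame("side");cv2.imwrite("pics/p2.png",cv2.resize(f["image"][220:360,210:380,::-1],None,fx=4,fy=4)[:,:])
p=cloud(f).reshape(-1,3);q=np.array([D(v) for v in p[(abs(p[:,0]-.52)<.1)&(abs(p[:,1]-.03)<.12)]])
for x in np.arange(-.06,.09,.015):
    m=q[(abs(q[:,0]-x)<.006)&(abs(q[:,1])<.03)];print(x.round(3),len(m),np.percentile(m[:,2],[50,90]).round(4) if len(m) else '')
E
```

```text
False 7.4 [-0.0592  0.      0.0439] [-0.1 -0.8 -0.3]
False 8.15 [-0.0296  0.0001  0.044 ] [-0.6  0.1  0.1]
False 8.6167 [-0.0132  0.0001  0.0439] [-0.  -0.3  0.2]
False 8.9083 [-0.0064  0.      0.0439] [-0.2  0.5  0.4]
-0.06 201 [0.3269 0.3548]
-0.045 780 [0.2458 0.3586]
-0.03 586 [0.2134 0.369 ]
-0.015 483 [0.0905 0.3772]
0.0 282 [0.3827 0.4028]
0.015 216 [0.3984 0.4177]
0.03 125 [0.4137 0.4317]
0.045 87 [0.4337 0.4461]
0.06 73 [0.0435 0.4559]
0.075 89 [0.0427 0.4654]
```

View pics/p2.png

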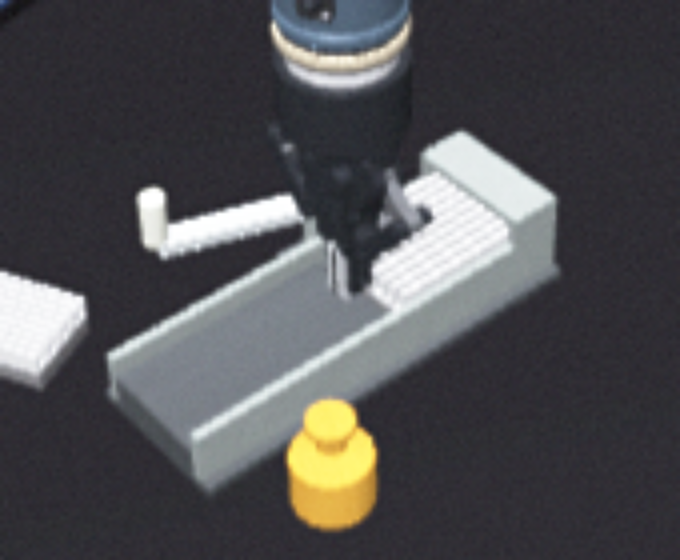

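The module's nose is under the hood and its fins read z 43 mm, so it looks seated. I'll back off, lift and check how level it is.

```bash
python3 - <<'E'
from h import *
from plant import robot
y=rot(A+np.pi)
robot.move_straight(W(-.03,0,.044),vel=.1); robot.move_straight(W(-.03,0,.2),vel=.25)
an=1.9; robot.goto(W(.015-.103*np.sin(an),.055-.103*np.cos(an)+.0,.2),rot(A-an+1.5*np.pi))
robot.grip(.5)
s=robot.sense();print(s["t"],D(s["tcp_pos"]),s["opening"])
for n in("scene","side"):
    f=robot.grab_frame(n);p=cloud(f).reshape(-1,3);p=p[(abs(p[:,0]-.55)<.2)&(abs(p[:,1]-.08)<.2)&(p[:,2]<.12)];q=np.array([D(v) for v in p])
    m=q[(q[:,0]>-.02)&(q[:,0]<.083)&(abs(q[:,1])<.033)&(q[:,2]>.036)]
    if len(m)>30: print(n,len(m),"plane a,b,c",np.linalg.lstsq(np.c_[m[:,:2],np.ones(len(m))],m[:,2],rcond=None)[0].round(3),"x",np.percentile(m[:,0],[0.5,99]),"y",np.percentile(m[:,1],[1,99]))
    t=q[(q[:,2]>.084)&(q[:,2]<.095)&(q[:,0]<-.04)&(q[:,0]>-.14)&(q[:,1]>.03)&(q[:,1]<.13)]
    if len(t): print("post",(t.max(0)+t.min(0))/2,len(t))
E
```

```text
11.0917 [-0.082   0.0883  0.2002] 0.4995277640589406
scene 572 plane a,b,c [-0.005  0.003  0.041] x [0.0076   0.082116] y [-0.032329  0.0303  ]
post [-0.0794   0.0909   0.08805] 35
side 579 plane a,b,c [ 0.004 -0.     0.041] x [0.003534 0.081944] y [-0.032044  0.0326  ]
post [-0.08295  0.0864   0.0886 ] 32
```

The module is flat (slopes under 0.005) and its rear face is at x ≈ 5 mm. Next I cage the post and swing the lever.

```bash
python3 - <<'E'
from h import *
from plant import robot
def P(an,z=.074): return W(.015-.103*np.sin(an),.055-.103*np.cos(an),z)
def R(an): return rot(A-an+1.5*np.pi)
c=robot.move_straight(P(1.9),vel=.12,contact_N=12)
s=robot.sense();print(c,s["t"],D(s["tcp_pos"]))
if not c:
    robot.grip(.26,20); print(robot.sense()["opening"],robot.sense()["t"])
    for an in np.r_[np.arange(1.8,.05,-.12),0,-.05]:
        c=robot.move_straight(P(an),vel=.1,attitude=R(an),contact_N=18)
        s=robot.sense();print(round(an,2),c,round(s["t"],1),D(s["tcp_pos"]),np.round(s["wrist_force"],1))
        if c: break
f=robot.grab_frame("scene");cv2.imwrite("pics/p3.png",cv2.resize(f["image"][150:330,240:480,::-1],None,fx=3,fy=3))
E
```

```text
False 12.3917 [-0.083   0.0888  0.075 ]
0.26137818556657616 12.725
1.8 False 13.0 [-0.0856  0.0781  0.0741] [ 0.7 -0.3  0.1]
1.68 False 13.2 [-0.0874  0.0662  0.074 ] [ 1.2  0.1 -0.2]
1.56 False 13.5 [-0.0879  0.0541  0.074 ] [ 0.3  0.9 -0.1]
1.44 False 13.8 [-0.0871  0.0419  0.074 ] [-0.2 -0.6 -0.3]
1.32 False 14.1 [-0.0847  0.0298  0.074 ] [ 0.5 -0.3 -0.6]
1.2 False 14.3 [-0.0809  0.0181  0.0739] [ 0.4  0.  -0.5]
1.08 False 14.6 [-0.0758  0.0068  0.074 ] [ 0.6 -0.2 -0.9]
0.96 False 14.9 [-0.0693 -0.0037  0.0739] [ 0.1 -0.1 -0.1]
0.84 False 15.2 [-0.0617 -0.0134  0.0739] [-0.   0.3  0.3]
0.72 False 15.4 [-0.053  -0.0221  0.0739] [-0.5  0.4 -0.6]
0.6 False 15.7 [-0.0432 -0.0297  0.0739] [-0.2  0.3  0.7]
0.48 False 16.0 [-0.0326 -0.036   0.0739] [-1.2  0.5  0. ]
0.36 False 16.3 [-0.0214 -0.0411  0.0739] [-0.4  1.3  0.3]
0.24 False 16.6 [-0.0097 -0.0448  0.0739] [1.  0.1 0.1]
0.12 False 16.8 [ 0.0025 -0.0471  0.074 ] [ 0.8 -0.2 -0. ]
0.0 False 17.1 [ 0.0148 -0.0478  0.074 ] [ 0.2 -0.1  0.8]
-0.05 False 17.4 [ 0.0187 -0.0477  0.0745] [0.4 2.5 0.3]
```

View pics/p3.png

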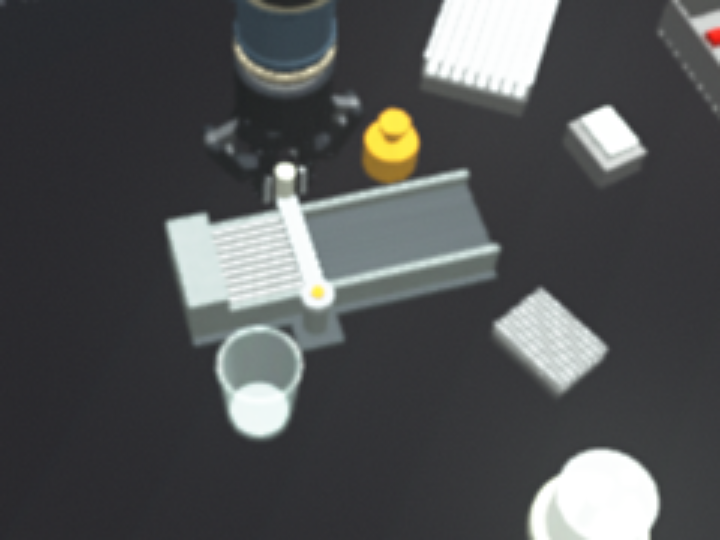

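The picture shows the lever lying across the module's tail, with the post at crop (285,175) between the fingers. The weight, beaker and relay have not moved. I'll open the gripper, retreat, measure and hand in if all is well.

```bash
python3 - <<'E'
from h import *
from plant import robot
robot.grip(.45); robot.move_straight(W(.015,-.048,.25),vel=.2); robot.sleep(.5)
t=robot.sense()["tcp_pos"]; robot.move_straight([t[0]-.08,t[1],t[2]],vel=.2)
ok=True
for n in("scene","side"):
    f=robot.grab_frame(n);p=cloud(f).reshape(-1,3);p=p[(abs(p[:,0]-.52)<.2)&(abs(p[:,1]-.05)<.2)&(p[:,2]<.1)];q=np.array([D(v) for v in p])
    t=q[(q[:,2]>.082)&(q[:,2]<.095)&(abs(q[:,0]-.015)<.04)&(abs(q[:,1]+.048)<.03)]
    m=q[(q[:,0]>.03)&(q[:,0]<.083)&(abs(q[:,1])<.033)&(q[:,2]>.036)&(q[:,2]<.047)]
    pl=np.linalg.lstsq(np.c_[m[:,:2],np.ones(len(m))],m[:,2],rcond=None)[0] if len(m)>30 else None
    if len(t): c=(t.max(0)+t.min(0))/2; an=np.arctan2(.015-c[0],.055-c[1]); print(n,"post",c,"angle",an.round(3))
    else: an=0
    print(n,len(t),len(m),pl)
    ok&=len(t)>0 and abs(an)<.1 and pl is not None and max(abs(pl[:2]))<.03
print(ok,robot.sense()["t"])
if ok: print(robot.close_job())
E
```

```text
scene post [ 0.018   -0.0446   0.08825] angle -0.03
scene 32 387 [-0.00525013  0.00039978  0.04155796]
side post [ 0.0142  -0.04965  0.08735] angle 0.008
side 38 293 [-0.01183276  0.00282117  0.0425439 ]
True 19.8833
the job is handed in; nothing more can be done
None
```

The module lies flat in the pocket under the hood, the lever measured within 0.03 rad of shut across it, no bystander appeared moved, and I handed the job in at about 20 s; no verdict was returned.

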